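Park the sharps box shutter half open

ROBOT

A 7-joint arm with a two-finger parallel gripper is mounted at the origin on the work surface. World frame = base frame: x ahead of the robot, y to its left, z up, the work surface at z = 0. Lengths are in m, angles in rad, forces in N, time in s.
With the tool pointing down it reaches from about 0.4 to 0.875 m from the base axis. Payload 19.3 kg.
Tool frame: the origin (TCP) lies midway between the tips of the shut fingers; the grasp point (between the pads) lies 19 mm behind it (bot.pinch_z is the distance from the TCP to the grasp point, in m); z points along the fingers, y is the direction in which the jaws open and shut (so a half turn about z gives the same grasp; the last joint's range is limited). The gripper opens to 85 mm and grips with 20 to 120 N. Pads are 22 mm wide; open, the fingers measure 114 mm over their backs; the gripper's body (76 mm by 85 mm) begins 54 mm behind the grasp point. The pads swing forward as they close: fully open they stand 13 mm farther back than shut.
Start: joints at [-1.304, 0.521, -0.036, 1.599, 0.021, 1.021, -0.113], TCP at [0.207, 0.59, 0.231] pointing down, gripper open.
Joint ranges: [-2.91, 2.91], [-0.3, 2.13], [-1.5, 1.42], [0.17, 2.43], [-1.26, 4.41], [0.16, 1.93], [-2.52, 2.52]. Speed limits (rad/s): [1.89, 1.89, 2.39, 2.39, 3.01, 3.01, 3.01].

INTERFACE

Orientations are given as [roll, pitch, yaw] about the fixed x, y, z axes, in that order (R = Rz(yaw) Ry(pitch) Rx(roll)).
In Python, from workcell import bot gives the robot as it stands. The module is installed in compiled form; this text tells all that it offers.
- The arm moves only by the tool move_arm, never from a script. Its argument "moves" is text: rows parted by semicolons, each of 4 numbers parted by spaces: the shift along the tool's x, y, z in mm, then the turn about the tool's z in rad. In form: dx dy dz yaw; .... A call has exactly 10 rows; each row is the pose to reach, as a shift and turn from the pose commanded when the call began, along the tool's axes at that moment; what a row does not reach only later rows make up. A row lasts 1/12 s, in which the tool goes at most 41.7 mm and 7.16 degrees, less where a joint would pass 70% of its speed; a pose out of reach is approached as far as the arm can. A call with a gripper value outside its range is refused whole. "grip" is the opening, from 0 (shut) to 1 (fully open), set as the call begins (left out, the last holds). The fingers move at their own pace and stop on an object; "grip_force" is the grip in N (left out, the last holds). Time passes only in rows, so rows that repeat a pose let the fingers close, or fill a call up. It gives the time, the measured TCP pose, the force and the opening at its end, in the units of the state.
- bot.observe(): the state, without advancing time (a new reading comes with each control period).
- bot.grab_frame(name): name is "scene" or "top"; returns a dict with "frame" (420x560x3 uint8, red, green, blue), "z_map" (420x560 float32, m along the optical axis (not along the pixel's ray), 0 where there is no reading), "K" (3x3 intrinsics, pixels), "dist" ([k1, k2, p1, p2, k3] as OpenCV has them; the pictures are not rectified), "eye" and "attitude" of the camera in the world. Camera axes: x right, y up, looking along -z (the intrinsics and any distortion apply to the point x, -y, -z); pixel columns grow to the right and rows downward; lengths in m; the calibration is good to about 2 mm. A picture is of the moment at which its call begins.
- bot.job_done(): hands the job in, once; it reports no verdict.
Trained networks look in a picture, given as the dict that the camera call returned (one of the last four; its "shot" number tells which), for a name from the list of things; names that differ only in an ending like _2 or _b are one class to them, and where a whole thing is asked for, a point or a joint stands for the part that bears it (a point fixed in the world has none). Each returns a list of dicts, best first, with "conf" (0 to 1); they miss things now and then, are a little off and sometimes report something else, mostly with a low value. They report only what shows in the picture. A call takes as long as a camera call.
- bot.search_frame(picture, label): "at" ([column, row] in pixels, amid what is visible of it).
- bot.pinpoint(picture, label): "at" ([column, row] in pixels: a listed point, or the origin of a listed thing).
The state is a dict: "clock": time; "qpos": joint angles; "qd": joint speeds; "joint_efforts": joint torques, N m; "position": TCP position; "tool_rot": TCP orientation; "force": force on the tool from outside, world axes, zero at the start; "moment": the same for the moment, N m; "grip_width": finger opening in m.
Only numpy, scipy, OpenCV 4.12 (cv2) and the standard library are available. Lean on these libraries where they do the work, as an engineer would, in place of code of your own. Each camera call takes 0.05 s, during which the arm holds its last target. There are 200 camera calls.

TASK

Get the larger sharps disposal box ready for the ward round: with a fingertip push the sprung shutter on its lid back past its catch, then let it go so that it springs back onto its stop pin and stays parked half open by itself. Nothing is to be gripped or picked up, the pin must drop on its own without being pulled, and the smaller box's shutter stays shut and the loose things stay where they stand.

Things in the scene. Friction and masses are not known exactly. Their poses are not given: they have to be found in the camera images.
- big_box: The larger of two yellow disposal boxes, both fixed to the desk: 250 mm long (its x), 130 mm wide (its y), lid top 90 mm above the desk. Origin: centre of the underside. Its +x points from the near to the far end, the way its shutter is pushed open. The lid's nearest 40 mm are bare; then comes the grey shutter between two guide rails 9 mm high.
- big_tab (a point): Middle of the shutter's upright push face on the larger box: 92 mm wide, facing the box's -x end, from the lid to 33 mm above it; the point is 20 mm above the lid and moves with the shutter (shut: 85 mm on the -x side of the box centre). Behind the face the tab slopes down as a 42 mm long wedge. The lid before it is free; the inlet opens level with the lid as it slides away.
- big_bridge (a point): Top middle of the grey bridge across the larger box's lid, 24 mm long in x, 123 mm wide, 34 mm above the lid, 50 mm on the +x side of the box centre; fixed. The stop pin stands in it; its black knob tops out 65 mm above the lid (about 78 mm while lifted).
- big_shutter (a joint): Travel of the larger box's shutter along the box's +x, in m: 0 shut, 0.076 at the end stop. A spring pulls it shut (2.5 N shut, 6 N fully open; damped, 14 N per m/s). Pushed past 0.044 the stop pin drops behind its catch; let go then, it springs back and rests on the pin at 0.040, half open. Let go earlier, it shuts again.
- big_pin (a joint): Height in m of the larger box's vertical sprung stop pin: 0 down. The catch block's ramp lifts it to about 0.012 as the shutter passes under it, and it drops back to 0 by its own spring.
- small_box: The smaller yellow disposal box: same plan, shutter and pin, but its lid is only 50 mm above the desk. Origin: centre of the underside, +x towards its far end. To be left alone.
- small_shutter (a joint): Travel of the smaller box's shutter in m, 0 shut (as it starts and must stay).
- pen_pot_mid (a point): Centre of a loose black pot, 68 mm across, 95 mm tall, standing between the boxes with pens that reach 150 mm above the desk (point half-way up the pot).
- gel_bottle_mid (a point): Centre of a loose white bottle, 56 mm across, 150 mm tall, standing on the outer side of one of the boxes (point half-way up).
- sample_jar_mid (a point): Centre of a loose clear jar, 44 mm across, 65 mm tall, standing on the outer side of one of the boxes (point half-way up).

How it is judged:
On the way, in this order (a step that is already met when the one before it is completed fails the run):
1. the larger box's shutter is pushed back past its catch (more than 44 mm) (value of joint big_shutter above 0.044 m).
2. let go, it has come back onto the dropped stop pin at half open (value of joint big_shutter between 0.036 and 0.0425 m and value of joint big_pin below 0.003 m and contact force between the fingers and big_box below 0.2 N), for 0.2 s.
At the end, for the whole second after the job is handed in: The larger box's shutter rests still on its dropped stop pin, 36 to 42.5 mm open, with nothing touching it; the smaller box's shutter is shut (under 5 mm) and the pot, bottle and jar are within 20 mm of where they stood (value of joint big_shutter between 0.036 and 0.0425 m and value of joint big_pin below 0.003 m and velocity of joint big_shutter between -0.005 and 0.005 m/s and value of joint small_shutter below 0.005 m and distance of each of pen_pot_mid, gel_bottle_mid, sample_jar_mid from where it was at the start of the episode below 0.02 m).
It fails at once if the stop pin is lifted by hand (raised over 4 mm while the shutter is shut) (value of joint big_pin above 0.004 m and value of joint big_shutter below 0.003 m).
It fails at once if the smaller box's shutter is pushed open (over 10 mm) (value of joint small_shutter above 0.01 m).
It fails at once if the pot, bottle or jar is lifted, carried, knocked or shoved (over 20 mm) (distance of any of pen_pot_mid, gel_bottle_mid, sample_jar_mid from where it was at the start of the episode above 0.02 m).
It also fails if it takes over 38 s, if anything falls off the work surface, if the arm or the gripper's body presses on something with over 40 N, if the wrist force passes 120 N, or if a joint passes its speed limit or range.

## Working session

There is one attempt and no reset: what is moved stays moved. The work goes in short steps, Python scripts to look and compute and a tool call to move; the robot and the scene stay as the last step left them, time stands still between calls to the robot, and variables do not carry over. Pictures are saved under pics/ and viewed, about 8 in all and at most 12, crops included, and the job is handed in when it is done.

Besides the shell and the picture viewer there is one more tool, called after "Emit:" by a JSON object that holds its "op" and its "data". move_arm: Moves the arm, as the interface text tells. Its arguments: {"type":"object","properties":{"moves":{"type":"string"},"grip":{"type":"number"},"grip_force":{"type":"number"}},"required":["moves"]}

```bash
mkdir -p pics
cat > h.py <<'E'
import numpy as np, cv2
from workcell import bot
from scipy.spatial.transform import Rotation as R
def att(p):
    a=np.array(p['attitude'],float)
    if a.shape==(3,3): return a
    return R.from_euler('xyz',a).as_matrix() if a.size==3 else None
def cloud(p):
    z=p['z_map'];h,w=z.shape
    uv=np.stack(np.meshgrid(np.arange(w),np.arange(h)),-1).reshape(-1,1,2).astype(np.float32)
    n=cv2.undistortPoints(uv,np.array(p['K']),np.array(p['dist'])).reshape(h,w,2)
    c=np.stack([n[...,0]*z,-n[...,1]*z,-z],-1)
    W=c@att(p).T+np.array(p['eye']); W[z==0]=np.nan
    return W
E
python3 - <<'E'
from h import *
s=bot.observe();print(s['clock'],s['position'],s['tool_rot'],s['force'],s['grip_width'])
for n in('top','scene'):
    p=bot.grab_frame(n);print(n,p['eye'],p['attitude'])
    cv2.imwrite(f'pics/{n}0.png',p['frame'][...,::-1]);W=cloud(p)
    np.save(n+'.npy',W)
    for l in('big_box','big_tab','big_bridge','small_box','pen_pot_mid','gel_bottle_mid','sample_jar_mid'):
        for d in bot.pinpoint(p,l)[:2]:
            c,r=np.round(d['at']).astype(int)
            print(l,d['at'],round(d['conf'],2),W[min(max(r,0),419),min(max(c,0),559)].round(3))
E
```

```text
0.0 [0.20646201 0.5895579  0.23072991] [-3.14046092e+00  7.84483952e-05  2.80479060e+00] [-0.1826572  -0.59011286 -0.23494661] 0.0853997649236028
top [0.43842704 0.02101743 1.0654348 ] [ 0.11523914 -0.00475183 -1.57798421]
big_box [376.0, 189.4] 0.69 [ 0.586 -0.191  0.095]
big_tab [392.0, 220.0] 0.92 [ 0.514 -0.221  0.108]
big_bridge [387.4, 158.9] 0.85 [ 0.641 -0.204  0.154]
small_box [201.3, 207.7] 0.61 [0.549 0.21  0.055]
pen_pot_mid [290.9, 216.9] 0.92 [ 0.531 -0.     0.005]
gel_bottle_mid [117.8, 212.0] 0.92 [0.537 0.386 0.101]
sample_jar_mid [458.2, 192.1] 0.74 [ 0.582 -0.389  0.064]
scene [1.17005206 0.14297251 0.96142825] [0.6259581  0.00771732 1.78638146]
big_box [207.7, 226.2] 0.59 [ 0.644 -0.178  0.089]
big_tab [204.4, 178.6] 0.55 [ 0.486 -0.245  0.085]
big_bridge [199.1, 216.9] 0.76 [ 0.642 -0.199  0.122]
small_box [355.4, 241.7] 0.69 [0.609 0.213 0.084]
pen_pot_mid [283.8, 213.6] 0.7 [0.565 0.013 0.091]
gel_bottle_mid [427.4, 234.3] 0.6 [0.559 0.395 0.105]
sample_jar_mid [146.4, 204.7] 0.67 [ 0.598 -0.389  0.064]
```

View pics/top0.png

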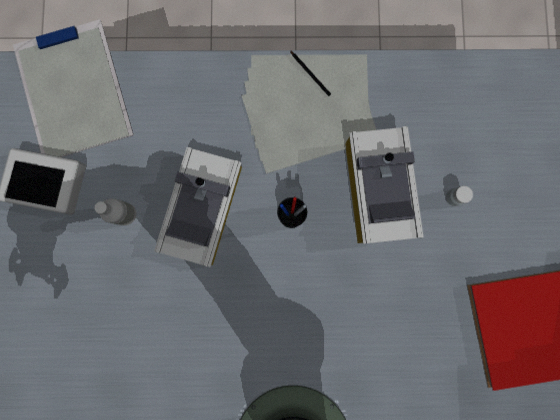

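View pics/scene0.png

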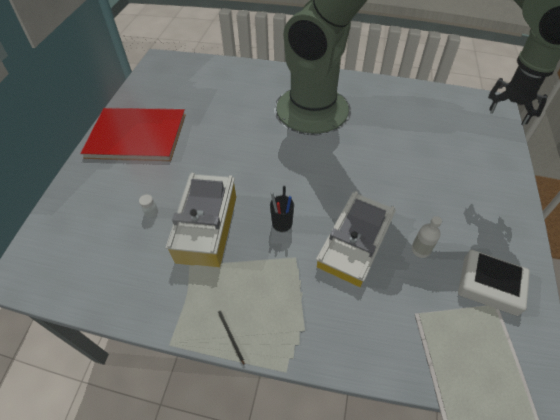

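Run:
```python
from h import *
W=np.load('top.npy').reshape(-1,3)
def show(name,m):
    q=W[m]; 
    r=cv2.minAreaRect((q[:,:2]*1000).astype(np.float32)); print(name,len(q),q.mean(0).round(4),r)
b=(W[:,0]>.35)&(W[:,0]<.85)
big=b&(W[:,1]<-.09)&(W[:,1]>-.34)
show('big lid+rails',big&(W[:,2]>.084)&(W[:,2]<.105))
show('big bridge',big&(W[:,2]>.119)&(W[:,2]<.129)&(W[:,0]>.6))
show('tab top',big&(W[:,2]>.115)&(W[:,2]<.128)&(W[:,0]<.6))
show('rails',big&(W[:,2]>.0955)&(W[:,2]<.103))
show('jar',b&(W[:,1]<-.34)&(W[:,2]>.03))
show('pot',b&(abs(W[:,1])<.09)&(W[:,2]>.03))
show('gel',b&(W[:,1]>.32)&(W[:,2]>.03))
```

```text
big lid+rails 5464 [ 0.5964 -0.2114  0.0929] ((599.3782958984375, -213.91806030273438), (257.04522705078125, 137.50848388671875), 5.595340728759766)
big bridge 544 [ 0.6476 -0.2077  0.1234] ((648.6251831054688, -209.10482788085938), (24.985624313354492, 124.6740493774414), 5.850764751434326)
tab top 286 [ 0.5215 -0.221   0.12  ] ((523.1620483398438, -220.863037109375), (18.22329330444336, 91.6458969116211), 5.662890911102295)
rails 1452 [ 0.5887 -0.2131  0.098 ] ((598.6815185546875, -213.7847137451172), (254.901611328125, 124.95896911621094), 5.609177589416504)
jar 366 [ 0.564  -0.4052  0.0554] ((442.08612060546875, -463.40460205078125), (326.6604309082031, 134.78048706054688), 42.9117431640625)
pot 394 [ 0.5423 -0.0017  0.087 ] ((535.9843139648438, 0.17640304565429688), (65.12991333007812, 65.57820892333984), 89.31951141357422)
gel 4737 [0.6064 0.5609 0.0581] ((605.9884643554688, 526.4249267578125), (319.8900146484375, 129.77879333496094), 78.2553939819336)
```

The top view shows the big box on the right, with its tab face around (392,220) and bridge near (387,159). The small box is on the left at (200,207), the pot at (291,212), the jar at (460,195) and the bottle at (115,212). The fitted box centre is (0.599, -0.214) with yaw 5.65°. From that the tab face should be at (0.515, -0.222), which matches the depth data. I'll arc over at a safe height with the fingers shut.

```bash
cat >> h.py <<'E'
def rel(pts):
    s=bot.observe(); M=R.from_euler('xyz',s['tool_rot']).as_matrix()
    return ((np.array(pts)-s['position'])*1000@M).round(0)
E
python3 - <<'E'
from h import *
a=np.linspace(np.deg2rad(70.7),np.deg2rad(-26),25); r=np.linspace(.625,.5,25)
print(rel(np.c_[r*np.cos(a),r*np.sin(a),np.minimum(.231+.004*np.arange(25),.255)]))
E
```

```text
[[   0.    0.    0.]
 [ -44.   -7.   -4.]
 [ -86.  -16.   -8.]
 [-128.  -29.  -12.]
 [-168.  -45.  -16.]
 [-206.  -63.  -20.]
 [-243.  -83.  -24.]
 [-278. -106.  -24.]
 [-311. -132.  -24.]
 [-342. -159.  -24.]
 [-370. -188.  -24.]
 [-397. -219.  -24.]
 [-420. -251.  -24.]
 [-441. -285.  -24.]
 [-460. -320.  -24.]
 [-476. -355.  -24.]
 [-489. -391.  -24.]
 [-499. -428.  -24.]
 [-507. -465.  -24.]
 [-512. -503.  -24.]
 [-514. -540.  -24.]
 [-513. -577.  -24.]
 [-510. -613.  -24.]
 [-505. -649.  -24.]
 [-497. -683.  -24.]]
```

Emit:
{"op": "move_arm", "data": {"moves": "-35 -6 -6 0.1; -70 -13 -12 0.2; -105 -22 -18 0.3; -140 -33 -24 0.4; -172 -46 -24 0.5; -205 -62 -24 0.6; -236 -79 -24 0.7; -267 -98 -24 0.8; -296 -120 -24 0.9; -325 -143 -24 1.0", "grip": 0}}

```text
clock: 1.63
position: [0.4669, 0.3461, 0.2554]
tool_rot: [3.141, -0.0, 1.8]
force: [1.2, -0.4, 0.8]
grip_width: -0.0002
```

Run:
```python
from h import *
s=bot.observe();print(s['clock'],s['position'],s['tool_rot'],s['qpos'],s['grip_width'])
a=np.linspace(np.arctan2(s['position'][1],s['position'][0]),np.deg2rad(-26),17)[1:]; r=np.linspace(np.hypot(*s['position'][:2]),.5,17)[1:]
print(rel(np.c_[r*np.cos(a),r*np.sin(a),a*0+.255]))
```

```text
1.6333 [0.4668959  0.34606754 0.25538114] [ 3.14136344e+00 -2.06119537e-04  1.79991360e+00] [-0.93164343  0.43812662  0.26820086  1.70338797 -0.13262031  1.01755281
 -0.38866769] -0.00023198520384319076
[[ -39.   10.    0.]
 [ -77.   17.    0.]
 [-116.   21.    0.]
 [-155.   22.    0.]
 [-193.   21.    0.]
 [-231.   17.    0.]
 [-269.   11.    0.]
 [-305.    2.    0.]
 [-340.   -9.    0.]
 [-374.  -23.    0.]
 [-407.  -38.    0.]
 [-438.  -56.    0.]
 [-468.  -76.    0.]
 [-496.  -97.    0.]
 [-522. -121.    0.]
 [-547. -145.    0.]]
```

Emit:
{"op": "move_arm", "data": {"moves": "-36 9 0 0.1; -72 16 0 0.2; -108 20 0 0.3; -144 22 0 0.4; -180 21 0 0.5; -216 19 0 0.6; -252 13 0 0.7; -288 6 0 0.8; -322 -3 0 0.9; -356 -16 0 1.0"}}

```text
clock: 2.47
position: [0.5332, -0.0041, 0.2554]
tool_rot: [3.141, -0.0, 0.8]
force: [-0.4, 0.2, -0.5]
grip_width: -0.0001
```

Run:
```python
from h import *
s=bot.observe();print(s['tool_rot'],s['qpos'])
C=np.array([.5993,-.2139]);y=np.deg2rad(5.65);u=np.array([np.cos(y),np.sin(y)])
g=lambda d,z:np.r_[C+d*u,z]
print(y-s['tool_rot'][2]);print(rel([g(-.125,.255),g(-.125,.16)]))
```

```text
[ 3.14117579e+00 -4.58186490e-04  8.00016888e-01] [-0.5409139   0.39926415  0.58800919  1.83666694 -0.26220321  0.98282747
 -0.61322653]
-0.701405784928896
[[-200.  113.    0.]
 [-200.  113.   95.]]
```

Emit:
{"op": "move_arm", "data": {"moves": "-24 14 0 0.09; -48 28 0 0.18; -72 42 0 0.27; -97 56 0 0.36; -122 70 0 0.45; -147 84 0 0.54; -172 98 0 0.62; -200 113 0 0.7; -200 113 20 0.7; -200 113 40 0.7"}}

```text
clock: 3.3
position: [0.4756, -0.2269, 0.2155]
tool_rot: [3.14, -0.002, 0.101]
force: [1.3, 1.0, -0.8]
grip_width: -0.0001
```

Run:
```python
from h import *
s=bot.observe();print(s['tool_rot'],s['qpos'],s['force'])
C=np.array([.5993,-.2139]);y=np.deg2rad(5.65);u=np.array([np.cos(y),np.sin(y)])
g=lambda d,z:np.r_[C+d*u,z]
print(y-s['tool_rot'][2]);print(rel([g(-.125,.215),g(-.125,.104),g(-.096,.104),g(-.096+.052,.104),g(-.096+.06,.104)]))
p=bot.grab_frame('scene');cv2.imwrite('pics/s1.png',cv2.resize(p['frame'][80:300,60:353,::-1],None,fx=2.6,fy=2.6))
```

```text
[ 3.14042538e+00 -1.95233287e-03  1.01324114e-01] [-0.21203546  0.4876794   0.75558624  1.90324533 -0.41869297  0.91168384
 -0.72210873] [ 1.2800635   1.0261874  -0.81705741]
-0.0027130115297007845
[[ -1.  -1.   1.]
 [ -1.  -1. 112.]
 [ 28.  -1. 112.]
 [ 80.  -1. 112.]
 [ 88.  -1. 112.]]
```

View pics/s1.png

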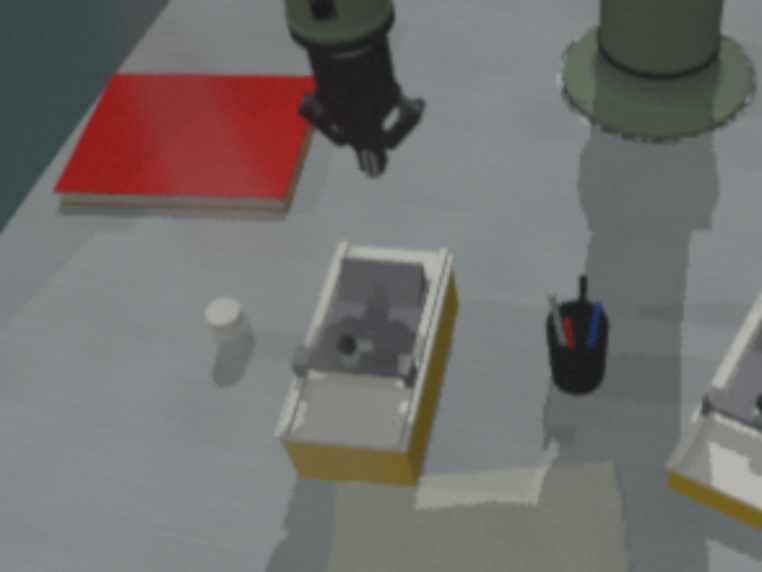

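The gripper at (370,165) in the crop is over the bare end of the lid, lined up with the tab, and nothing is in the way. Next I'll lower it in front of the face.

Emit:
{"op": "move_arm", "data": {"moves": "-1 -1 20 0; -1 -1 40 0; -1 -1 60 0; -1 -1 80 0; -1 -1 95 0; -1 -1 105 0; -1 -1 111 0; -1 -1 111 0; -1 -1 111 0; -1 -1 111 0"}}

```text
clock: 4.18
position: [0.4751, -0.2243, 0.1051]
tool_rot: [3.141, -0.001, 0.105]
force: [-0.1, -0.1, -0.2]
grip_width: 0.0001
```

Run:
```python
from h import *
s=bot.observe();print(s['position'],s['force'])
C=np.array([.5993,-.2139]);y=np.deg2rad(5.65);u=np.array([np.cos(y),np.sin(y)])
print(y-s['tool_rot'][2],rel([np.r_[C+d*u,.104] for d in(-.125,-.096,-.044,-.036)]))
```

```text
[ 0.47513398 -0.22426571  0.10513717] [-0.05022528 -0.08413893 -0.17426595]
-0.006170944440032702 [[-0.  2.  1.]
 [29.  2.  1.]
 [81.  2.  1.]
 [89.  2.  1.]]
```

Emit:
{"op": "move_arm", "data": {"moves": "12 1 0 0; 22 1 0 0; 30 2 0 0; 38 2 0 0; 47 2 0 0; 56 2 0 0; 65 2 0 0; 74 2 0 0; 82 2 0 0; 87 2 0 0"}}

```text
clock: 5.02
position: [0.5618, -0.2172, 0.1043]
tool_rot: [3.141, 0.001, 0.105]
force: [-6.5, -1.3, 4.5]
grip_width: 0.0002
```

Run:
```python
from h import *
s=bot.observe();print(s['position'],s['force'])
C=np.array([.5993,-.2139]);y=np.deg2rad(5.65);u=np.array([np.cos(y),np.sin(y)])
print((s['position'][:2]-C)@u+.096)
for n in('top','scene'):
    p=bot.grab_frame(n)
    for l in('big_tab','big_bridge'):
        for d in bot.pinpoint(p,l)[:1]: print(n,l,d['at'],d['conf'])
    cv2.imwrite(f'pics/{n}2.png',cv2.resize(p['frame'][100:260,310:450,::-1] if n=='top' else p['frame'][130:280,130:290,::-1],None,fx=3.5,fy=3.5))
```

```text
[ 0.56177058 -0.21722635  0.10434621] [-6.5078365  -1.33882188  4.45492319]
0.05832541807097493
top big_tab [389.1, 194.4] 0.68
top big_bridge [385.5, 159.1] 0.77
scene big_tab [200.5, 193.5] 0.7
scene big_bridge [197.1, 216.9] 0.87
```

View pics/scene2.png

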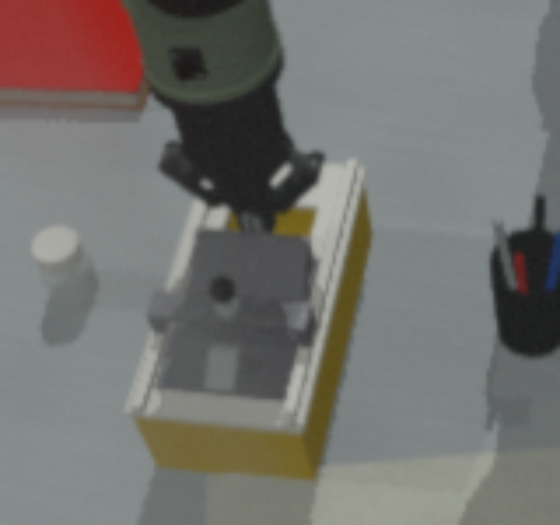

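The crop shows the tab pushed back, the inlet open, and the light catch block at (222,365) beyond the pin. Travel is about 58 mm, so it's past the 44 mm catch. Now I'll let go by backing straight off.

Emit:
{"op": "move_arm", "data": {"moves": "-6 0 0 0; -12 0 0 0; -18 0 0 0; -24 0 0 0; -30 0 0 0; -38 0 0 0; -46 0 0 0; -54 0 0 0; -60 0 0 0; -60 0 0 0"}}

```text
clock: 6.15
position: [0.5005, -0.2235, 0.1044]
tool_rot: [-3.141, 0.0, 0.104]
force: [0.2, -0.3, -0.5]
grip_width: -0.0004
```

Run:
```python
from h import *
s=bot.observe();print(s['position'],s['force'])
C=np.array([.5993,-.2139]);y=np.deg2rad(5.65);u=np.array([np.cos(y),np.sin(y)])
p=bot.grab_frame('scene');cv2.imwrite('pics/scene3.png',cv2.resize(p['frame'][130:280,130:290,::-1],None,fx=3.5,fy=3.5))
```

```text
[ 0.50046877 -0.22354833  0.10442939] [ 0.16357337 -0.29584228 -0.48037324]
```

View pics/scene3.png

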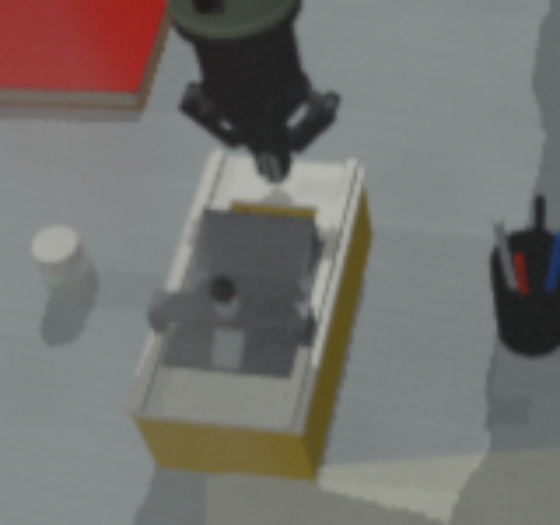

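The shutter is parked half open: the inlet is still partly open at (270,208), the catch block sits just behind the pin at (228,348), and the finger at (272,168) is clear. I'll raise the gripper and measure.

Emit:
{"op": "move_arm", "data": {"moves": "-6 0 0 0; -12 0 -5 0; -15 0 -20 0; -15 0 -40 0; -15 0 -60 0; -15 0 -80 0; -15 0 -100 0; -15 0 -110 0; -15 0 -110 0; -15 0 -110 0"}}

```text
clock: 7.03
position: [0.4868, -0.2246, 0.2142]
tool_rot: [-3.141, -0.001, 0.105]
force: [0.3, 0.3, 0.3]
grip_width: 0.0001
```

Run:
```python
from h import *
C=np.array([.5993,-.2139]);y=np.deg2rad(5.65);u=np.array([np.cos(y),np.sin(y)]);v=np.array([-u[1],u[0]])
W0=np.load('top.npy');p=bot.grab_frame('top');W1=cloud(p)
for W in(W0,W1):
    q=W.reshape(-1,3);a=(q[:,:2]-C)@u;b=(q[:,:2]-C)@v
    k=(abs(b)<.04)&(a<.02)&(a>-.11)&(q[:,2]>.116)&(q[:,2]<.13);print('tab top',np.percentile(a[k],[3,50,97]).round(4),k.sum())
    k=(abs(b)<.03)&(abs(a-.05)<.03)&(q[:,2]>.132)&(q[:,2]<.18);print('knob z',np.nanpercentile(q[k,2],[50,95]).round(4))
for l in('big_tab','pen_pot_mid','gel_bottle_mid','sample_jar_mid','small_box'):
    for d in bot.pinpoint(p,l)[:1]: print(l,d['at'],round(d['conf'],2))
s=bot.observe();print(s['clock'],s['force'])
```

```text
tab top [-0.0853 -0.0788 -0.0697] 234
knob z [0.1537 0.1565]
tab top [-0.0456 -0.0396 -0.0318] 208
knob z [0.1542 0.158 ]
big_tab [390.9, 202.9] 0.76
pen_pot_mid [289.6, 211.6] 0.65
gel_bottle_mid [116.7, 211.3] 0.55
small_box [202.4, 206.3] 0.7
7.3333 [-0.04509208 -0.64792053  0.55597811]
```

The tab has moved about 39.5 mm, the knob height is unchanged so the pin is down, and the loose things are where they were. Handing in.

```bash
python3 -c "
from workcell import bot
print(bot.job_done())"
```

```text
the job is handed in; nothing more can be done
None
```

The larger box's shutter is parked half open on its stop pin, and I handed the job in at about 7.3 s. I pushed its tab back about 58 mm with the shut fingertips, then backed straight off. The shutter sprang back and stayed put, and I lifted the gripper clear.

**Last checks:**
- **Shutter:** the depth data put the tab 39 to 40 mm from its shut position, inside the 36 to 42.5 mm range.
- **Pin:** the knob top read 0.154–0.158 m, against 0.154–0.157 m at the start, so the pin is down.
- **Contact:** the tool force was only noise, under 1 N, with the gripper clear of the box.
- **Loose things:** the networks put the pot and bottle within a few pixels of where they started. They did not report the jar in the final top picture. It looked unmoved in the scene views, and the arm never went near it.
- **Small box:** its box position came back unchanged. I did not measure its shutter separately, and nothing touched it.

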